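# Lock the collecting funnel into its bayonet socket

### The arm

A 6-joint arm with a two-finger parallel gripper is mounted at the origin on the work surface. World frame = base frame: x ahead of the robot, y to its left, z up, the work surface at z = 0. Lengths are in m, angles in rad, forces in N, time in s.
With the tool pointing down it reaches from about 0.25 to 0.725 m from the base axis. Payload 4 kg.
Tool frame: the origin (TCP) lies midway between the tips of the shut fingers; the grasp point (between the pads) lies 19 mm behind it; z points along the fingers, y is the line along which they close (so a half turn about z gives the same grasp; the last joint's range is limited). The gripper opens to 85 mm and grips with 20 to 120 N. Pads are 22 mm wide; open, the fingers measure 114 mm over their backs; the gripper's body (76 mm by 85 mm) begins 54 mm behind the grasp point. The pads swing forward as they close: fully open they stand 13 mm farther back than shut.
Start: joints at [1.263, 0.241, 0.005, 1.335, 0, 1.571], TCP at [0.151, 0.477, 0.208] pointing down, gripper open.
Joint ranges: [-2.72, 2.72], [-1.05, 1.87], [-1.09, 1.28], [-1.99, 2.15], [-1.42, 1.44], [-3.14, 3.14]. Speed limits (rad/s): [2.79, 2.79, 3.14, 3.14, 3.14, 3.14].

### API

Orientations are given as a unit quaternion [x, y, z, w].
In Python, from workcell import get_obs, camera, job_done, silhouettes gives the robot as it stands. The module is installed in compiled form; this text tells all that it offers.
- The arm moves only by the tool drive_tool, never from a script. Its argument "increments" is a list of rows, each a list of 3 entries, a list of its own where there are three numbers: the shift along the world's x, y, z in mm, then the turn, a rotation vector about the world's x, y, z in degrees, then the opening, from 0 (shut) to 1 (fully open). A call has 1 to 8 rows; each row shifts and turns the commanded pose from where the row before left it; what a row does not reach is not made up. A row lasts 1/12 s, in which the tool goes at most 41.7 mm and 7.16 degrees, less where a joint would pass 70% of its speed; a pose out of reach is approached as far as the arm can. A call is refused whole if a number of a shift passes 41.7 or a number of a turn 7.16, either way. A call with a gripper value outside its range is refused whole. The fingers move at their own pace and stop on an object; the grip force is fixed at half the most. Time passes only in rows, so rows that do not move let the fingers close. It gives the time, the measured TCP pose, the force, the opening and the grip force at its end, in the units of the state.
- get_obs(): the state, without advancing time (a new reading comes with each control period).
- camera(name): name is "side" or "top"; returns a dict with "image" (420x560x3 uint8, red, green, blue), "K" (3x3 intrinsics, pixels), "k1" (the pictures are not rectified: a ray, as slopes to the right and down, at radius r is drawn at 1 + k1 r^2 times it, then the intrinsics apply), "view" (4x4, takes a point from world to camera coordinates). Camera axes: x right, y down, z forward; pixel columns grow to the right and rows downward; lengths in m; the calibration is good to about 2 mm. A picture is of the moment at which its call begins. There is no depth.
- job_done(): hands the job in; it is judged then, once.
Trained networks look in a picture, given as the dict that the camera call returned (one of the last four; its "shot" number tells which), for a name from the list of things; names that differ only in an ending like _2 or _b are one class to them, and where a whole thing is asked for, a point or a joint stands for the part that bears it (a point fixed in the world has none). Each returns a list of dicts, best first, with "conf" (0 to 1); they miss things now and then, are a little off and sometimes report something else, mostly with a low value. They report only what shows in the picture. A call takes as long as a camera call.
- silhouettes(query, picture): "region" (420x560 bool, what is visible of it) and "bbox" ([left, top, right, bottom] in pixels, round what is visible of it).
The state is a dict: "clock": time; "joint_pos": joint angles; "joint_vel": joint speeds; "tau": joint torques, N m; "eef_pos": TCP position; "tool_rot": TCP orientation; "ft_force": force on the tool from outside, world axes, zero at the start; "ft_torque": the same for the moment, N m; "grip_width": finger opening in m; "grasp_force": force on a finger pad.
Only numpy, scipy, OpenCV 4.12 (cv2) and the standard library are available. Lean on these libraries where they do the work, as an engineer would, in place of code of your own. Each camera call takes 0.05 s, during which the arm holds its last target. There are 200 camera calls.

### The job

The open-mouthed yellow funnel has only been dropped into the twist-lock socket on top of its canister and is not locked yet. Press it straight down against the spring, twist it clockwise as seen from above by about a sixth of a turn until its handle bar lines up with the two ears of the canister, then let it spring up into its notch and let go. Leave the capped canister next to it alone.

Things in the scene. Friction and masses are not known exactly. Their poses are not given: they have to be found in the camera images.
- funnel: Loose yellow funnel, 0.18 kg, upright in the canister's socket. Origin: centre of its underside. Neck 48 mm across, open mouth 100 mm across, rim at z = 80 mm. Bar handle over the mouth along x. Bayonet lugs at the foot, under the bar's ends, reach 42 mm from the axis along +x and -x. Start: unlocked, bar about 60 degrees counter-clockwise (from above) of the ears; cannot turn till pushed down.
- funnel_grip (a point): Grip point on the funnel's axis, 108 mm above its origin, in the middle of the bar handle: 92 mm long along x, 14 mm thick along y, from 10 mm below to 20 mm above this point. Push down: 5.5 N at first, 12 N at 15 mm. The lugs come free after 11 mm; it bottoms at 20 mm. Push about 15 mm, then turn clockwise 60 degrees; a stop ends the turn some 10 degrees later.
- canister: Grey canister under the funnel, 110 mm across, bolted down. Origin: centre of its foot, z up. Flat top at z = 95 mm, two steel ears on it along +x and -x, reaching 80 mm from the axis; aluminium collar 72 mm across up to z = 127 mm. Funnel origin on its axis: z = 115 mm at the start. Locked: bar in line with the ears (notch play 10 degrees either way), risen by its spring to z = 110 mm.
- capped_canister: A second such canister, bolted down, closed by a flat yellow cap 92 mm across with the same sort of bar handle, no open mouth. Origin: centre of its foot; bar along its x axis, top at z = 208 mm. Not to be touched.

How it is judged:
On the way:
1. the funnel is pressed down at least 10 mm in its socket (z of funnel in the frame of canister below 0.105 m and horizontal distance between funnel and canister below 0.01 m), for 0.05 s.
At the end, for the whole second after the job is handed in: The funnel is locked and at rest: upright, within 10 mm of the canister's axis, its bar within 15 degrees of the line of the ears, and risen into its notch (its origin 107 to 112.5 mm above the canister's foot, where a free unlocked funnel stands at 115 mm) (horizontal distance between funnel and canister below 0.01 m and z of funnel in the frame of canister between 0.107 and 0.1125 m and angle between the x axis of funnel and the x axis of canister, either way round below 0.26 rad and angle between funnel's own z axis and vertical below 0.1 rad and linear speed of funnel below 0.02 m/s); the robot touches nothing.
It fails at once if the capped canister is touched with more than 2 N (contact force between any of the arm, the fingers and capped_canister above 2 N).
It also fails if it takes over 35 s, if anything falls off the work surface, if the arm or the gripper's body presses on something with over 40 N, if the wrist force passes 120 N, or if a joint passes its speed limit or range.

## Working session

There is one attempt and no reset: what is moved stays moved. The work goes in short steps, Python scripts to look and compute and a tool call to move; the robot and the scene stay as the last step left them, time stands still between calls to the robot, and variables do not carry over. Pictures are saved under pics/ and viewed, at most 10 in all, crops included, and the job is handed in when it is done.

Besides the shell and the picture viewer there is one more tool, called after "Request:" in YAML: its name, and indented under it one key for each argument. drive_tool: Moves the arm, as the interface text tells. Its arguments: {"type":"object","properties":{"increments":{"type":"array"}},"required":["increments"]}

```bash
mkdir -p pics; cat > h.py <<'E'
import numpy as np, cv2
from workcell import *
def proj(c,P):
    P=np.atleast_2d(P); Q=(c["view"][:3,:3]@P.T).T+c["view"][:3,3]
    s=Q[:,:2]/Q[:,2:]; s=s*(1+c["k1"]*(s**2).sum(1,keepdims=True))
    return s@np.array(c["K"])[:2,:2].T+np.array(c["K"])[:2,2]
def ray(c,px,z):
    K=np.array(c["K"]); d=(np.array(px,float)-K[:2,2])/np.diag(K)[:2]; s=d.copy()
    for _ in range(20): s=d/(1+c["k1"]*(s@s))
    R=c["view"][:3,:3]; o=-R.T@c["view"][:3,3]; v=R.T@np.array([*s,1]); return o+v*(z-o[2])/v[2]
E
python3 - <<'E'
from h import *
ims=[]
for n in("top","side"):
    c=camera(n); im=c["image"][:,:,::-1].copy(); ims.append(im)
    print(n,-c["view"][:3,:3].T@c["view"][:3,3],c["K"][0][0],c["k1"])
    for q in("funnel","canister","capped_canister"):
        for r in silhouettes(q,c)[:3]:
            m=r["region"]; print(q,round(r["conf"],2),r["bbox"],m.sum(),np.argwhere(m).mean(0)[::-1])
    cv2.imwrite(f"pics/{n}0.png",im)
print(get_obs())
E
```

```text
top [ 0.43697339 -0.01875762  0.88238131] 466.7243424795814 0.04878960328006883
funnel 0.63 [167.5, 143.7, 236.7, 212.0] 3837 [199.11467292 176.19207714]
canister 0.78 [187.1, 148.4, 256.1, 233.6] 2225 [226.0741573  205.91865169]
canister 0.72 [347.4, 163.8, 432.2, 260.5] 5472 [389.51005117 211.31067251]
capped_canister 0.88 [348.6, 165.3, 434.0, 258.8] 5563 [389.20762179 211.11684343]
side [ 0.17093674 -0.58116632  0.7029488 ] 455.8829413759198 -0.06257592464887789
funnel 0.93 [249.1, 142.8, 297.4, 210.3] 1752 [273.84474886 173.60388128]
canister 0.86 [237.0, 188.8, 311.8, 255.9] 2900 [274.66344828 227.46551724]
capped_canister 0.67 [310.3, 227.5, 376.3, 361.8] 6223 [345.79527559 303.86501687]
{'clock': 0.4, 'joint_pos': array([1.26302535e+00, 2.40701200e-01, 4.83602957e-03, 1.33521679e+00,
       2.64913278e-05, 1.57079572e+00]), 'joint_vel': array([ 7.23714817e-05,  4.05536355e-05,  1.04622067e-03, -2.24948806e-04,
       -3.77187222e-04, -4.02958129e-04]), 'tau': array([ 6.98599215e-04, -3.71779847e+01,  2.52331352e+01,  5.32114776e-03,
        3.74328442e-05, -5.76047924e-06]), 'eef_pos': array([0.15143045, 0.47641748, 0.20739317]), 'tool_rot': array([ 1.53278555e-01,  9.88183011e-01, -1.39099037e-04, -3.49800074e-05]), 'ft_force': array([0.7060607 , 0.69326092, 0.60662471]), 'ft_torque': array([ 0.02047389, -0.02076643, -0.00188332]), 'grasp_force': 0.0, 'grip_width': 0.08565299592403942}
```

View pics/top0.png

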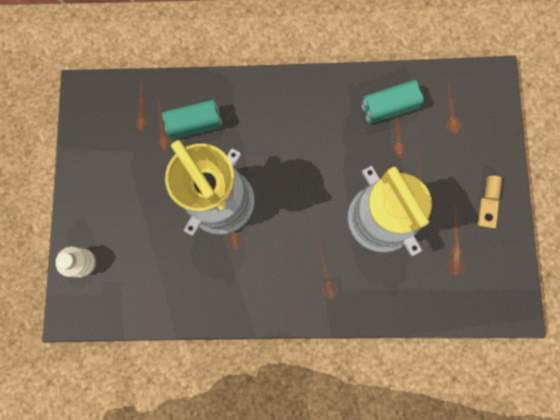

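View pics/side0.png

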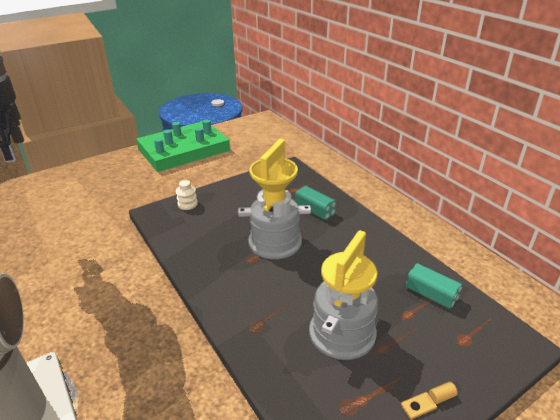

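The top view shows the funnel on the left, with its mouth centred near (199,179), its bar from (178,146) to (210,194), and ears near (234,156) and (192,227). The capped canister is on the right near (395,205).

```bash
python3 - <<'E'
from h import *
c=camera("top")
e=[ray(c,p,.098) for p in((234,155),(192,228))]; print("ears",e,(e[0]+e[1])/2,np.linalg.norm(e[0]-e[1]))
d=e[0]-e[1]; print(np.degrees(np.arctan2(d[1],d[0])))
for p in((178,146),(209,194)): print("bar",ray(c,p,.243))
# rim centre from silhouette bbox at z .195
print("rim",[ray(c,p,.195) for p in((200,178.5),(167.5,180),(233.5,180))])
im=cv2.resize(c["image"][120:260,140:280,::-1],None,fx=4,fy=4,interpolation=cv2.INTER_CUBIC); 
x=(e[0]+e[1])/2
th=np.arctan2(d[1],d[0])
def dr(P,col):
    q=(proj(c,P)-[140,120])*4
    cv2.polylines(im,[q.astype(np.int32)],False,col,1)
t=np.linspace(0,2*np.pi,60)
dr(np.c_[x[0]+.05*np.cos(t),x[1]+.05*np.sin(t),0*t+.195],(0,0,255))
dr(np.c_[x[0]+.055*np.cos(t),x[1]+.055*np.sin(t),0*t+.095],(255,0,0))
a=th+np.pi/3;u=np.array([np.cos(a),np.sin(a),0]);v=np.array([-u[1],u[0],0]);o=np.array([x[0],x[1],.243])
dr([o+.046*s*u+.007*w*v for s,w in((1,1),(1,-1),(-1,-1),(-1,1),(1,1))],(0,255,0))
cv2.imwrite("pics/t1.png",im)
E
```

```text
ears [array([0.66653143, 0.08735352, 0.098     ]), array([0.53969607, 0.15895442, 0.098     ])] [0.60311375 0.12315397 0.098     ] 0.1456499111537768
-29.44553294041495
bar [0.63932192 0.14807541 0.243     ]
bar [0.56833986 0.10291352 0.243     ]
rim [array([0.6025134, 0.1260106, 0.195    ]), array([0.6012877 , 0.17558184, 0.195     ]), array([0.5990152 , 0.07496297, 0.195     ])]
```

View pics/t1.png

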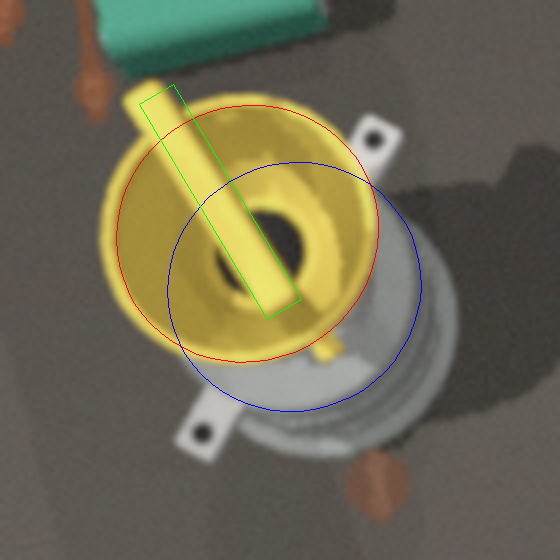

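The crop shows the angles agree: ears at about -30° and bar about 60° CCW of them. The funnel sits about 3 mm left of the model, so I'll check with the side camera.

```bash
python3 - <<'E'
from h import *
t=camera("top")
for p in((175.75,142.5),(210,194.5)): print("bar",ray(t,p,.243))
e=[ray(t,p,.098) for p in((236.5,150.75),(188.5,232.75))]; print("ears",e,(e[0]+e[1])/2)
print("rim",ray(t,(200,177),.195))
c=camera("side")
x0,y0=225,130
im=cv2.resize(c["image"][y0:y0+140,x0:x0+110,::-1],None,fx=5,fy=5,interpolation=cv2.INTER_CUBIC)[:600]
x=np.array([.604,.125,0])
def dr(P,col): cv2.polylines(im,[((proj(c,P)-[x0,y0])*5).astype(np.int32)],False,col,1)
s=np.linspace(0,2*np.pi,60)
dr(np.c_[x[0]+.05*np.cos(s),x[1]+.05*np.sin(s),0*s+.195],(0,0,255))
dr(np.c_[x[0]+.055*np.cos(s),x[1]+.055*np.sin(s),0*s+.095],(255,0,0))
a=np.radians(30.5);u=np.array([np.cos(a),np.sin(a),0]);v=np.array([-u[1],u[0],0]);o=x+[0,0,.243]
dr([o+.046*k*u+.007*w*v for k,w in((1,1),(1,-1),(-1,-1),(-1,1),(1,1))],(0,255,0))
cv2.imwrite("pics/s1.png",im)
E
```

```text
bar [0.64459403 0.15141019 0.243     ]
bar [0.56759288 0.10149611 0.243     ]
ears [array([0.67409049, 0.08297571, 0.098     ]), array([0.53167905, 0.16479105, 0.098     ])] [0.60288477 0.12388338 0.098     ]
rim [0.60485096 0.12604017 0.195     ]
```

View pics/s1.png

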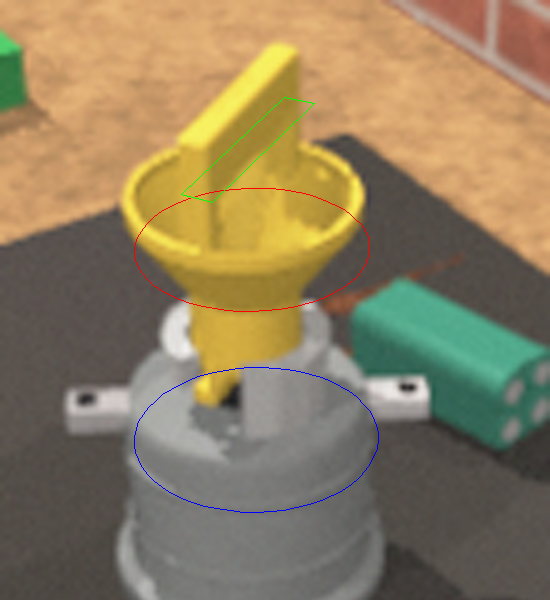

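Both canister and funnel project about 9 px higher than modelled in the side view, so the canister is raised or farther away. I'll triangulate it.

```bash
python3 - <<'E'
from h import *
from scipy.optimize import least_squares as L
t=camera("top");c=camera("side")
def tri(a,b):
    r=L(lambda P:np.r_[proj(t,P)[0]-a,proj(c,P)[0]-b],[.6,.12,.15]); return r.x.round(4),r.fun.round(1)
S=lambda x,y:np.array([225+x/5,130+y/5]); T=lambda x,y:np.array([140+x/4,120+y/4])
# ear holes: in top (373,139),(202,433)
print("hole R",tri(T(373,139),S(407,386))); print("hole L",tri(T(202,433),S(87,399)))
print("rim",tri(T(240,228),S(243,197)))
print("bar far",tri(T(143,90),S(285,50))); print("bar near",tri(T(280,298),S(197,148)))
E
```

```text
hole R (array([0.6588, 0.0851, 0.1251]), array([-0.1,  0.2,  0.3, -0.1]))
hole L (array([0.5358, 0.1554, 0.1248]), array([-0.,  0.,  0., -0.]))
rim (array([0.5975, 0.12  , 0.2243]), array([-0.1,  0.1,  0.2, -0. ]))
bar far (array([0.635 , 0.144 , 0.2714]), array([-0.1,  0.3,  0.5, -0.1]))
bar near (array([0.5623, 0.0966, 0.269 ]), array([ 0., -0., -0.,  0.]))
```

Request:
drive_tool:
  increments:
    - [[0, 0, 40], [0, 0, 7], 1]
    - [[0, 0, 40], [0, 0, 7], 1]
    - [[32, -25.5, 0], [0, 0, 7], 1]
    - [[32, -25.5, 0], [0, 0, 7], 1]
    - [[32, -25.5, 0], [0, 0, 7], 1]
    - [[32, -25.5, 0], [0, 0, 7], 1]
    - [[32, -25.5, 0], [0, 0, 7], 1]
    - [[32, -25.5, 0], [0, 0, 0], 1]

```text
clock: 1.32
eef_pos: [0.3272, 0.3373, 0.2878]
tool_rot: [-0.24, 0.971, 0.0, 0.0]
ft_force: [1.0, 0.9, 0.5]
grip_width: 0.0853
grasp_force: 0.0
```

Request:
drive_tool:
  increments:
    - [[32, -25.5, 0], [0, 0, 0], 1]
    - [[32, -25.5, 0], [0, 0, 0], 1]
    - [[32, -25.5, 0], [0, 0, 0], 1]
    - [[32, -25.5, 0], [0, 0, 0], 1]
    - [[32, -25.5, 0], [0, 0, 0], 1]
    - [[32, -25.5, 0], [0, 0, 0], 1]
    - [[30, -25.5, 0], [0, 0, 0], 1]
    - [[0, 0, 0], [0, 0, 0], 1]

```text
clock: 1.98
eef_pos: [0.5529, 0.1546, 0.2858]
tool_rot: [-0.234, 0.972, -0.001, -0.0]
ft_force: [-1.2, -0.1, 0.3]
grip_width: 0.0856
grasp_force: 0.0
```

```bash
python3 - <<'E'
from h import *
from scipy.spatial.transform import Rotation as R
o=get_obs(); print(o["clock"],o["eef_pos"],o["joint_pos"],R.from_quat(o["tool_rot"]).as_matrix())
c=camera("side"); cv2.imwrite("pics/s2.png",c["image"][:,:,::-1])
E
```

```text
1.9833 [0.55292463 0.15462427 0.28578735] [ 0.27418464  0.38008283  0.39973827  1.5905519  -0.00263539 -0.19841356] [[-8.90388726e-01 -4.55200545e-01  6.17175013e-04]
 [-4.55200545e-01  8.90385248e-01 -2.56405826e-03]
 [ 6.17637194e-04 -2.56394697e-03 -9.99996522e-01]]
```

View pics/s2.png

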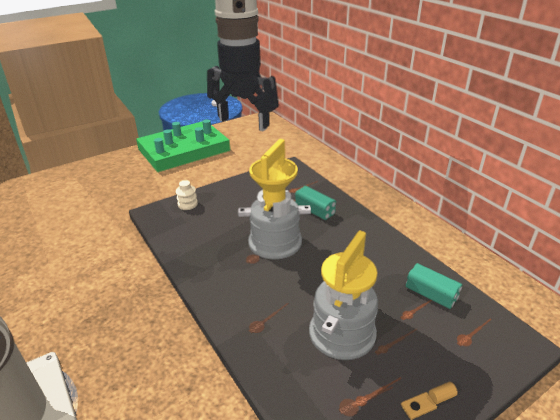

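The gripper is above and short of the funnel, which is unmoved. It still needs about +45, -35 mm and +4.5° yaw, then down.

Request:
drive_tool:
  increments:
    - [[23, -17, 0], [0, 0, 2.5], 1]
    - [[22, -17.5, 0], [0, 0, 2], 1]
    - [[0, 0, 0], [0, 0, 0], 1]
    - [[0, 0, 0], [0, 0, 0], 1]

```text
clock: 2.37
eef_pos: [0.5934, 0.1251, 0.2869]
tool_rot: [-0.275, 0.961, 0.0, -0.001]
ft_force: [0.5, 1.3, -1.0]
grip_width: 0.0855
grasp_force: 0.0
```

```bash
python3 - <<'E'
from h import *
from scipy.spatial.transform import Rotation as R
o=get_obs(); m=R.from_quat(o["tool_rot"]).as_matrix(); print(o["clock"],o["eef_pos"],np.degrees(np.arctan2(m[1,1],m[0,1])),o["ft_force"])
c=camera("top"); print(proj(c,o["eef_pos"]))
c=camera("side"); p=proj(c,o["eef_pos"])[0]; print(p); cv2.imwrite("pics/s3.png",cv2.resize(c["image"][60:260,180:380,::-1],None,fx=3,fy=3))
E
```

```text
2.3667 [0.59344892 0.1250975  0.28686618] 121.9253640125402 [ 0.48250401  1.25825045 -1.04131242]
[[186.22433986 169.1637578 ]]
[270.1212973  141.74016262]
```

View pics/s3.png

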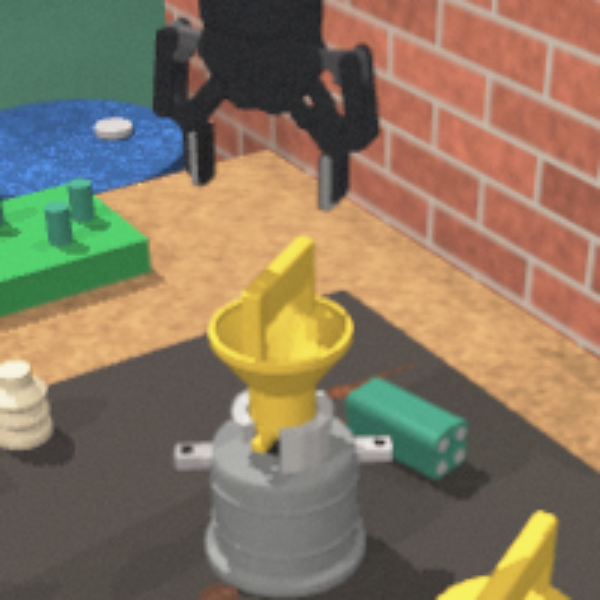

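The fingers straddle the bar. I'll correct by +4, -5 mm and descend.

Request:
drive_tool:
  increments:
    - [[4, -5, -10], [0, 0, 0], 1]
    - [[0, 0, -15], [0, 0, 0], 1]
    - [[0, 0, -15], [0, 0, 0], 1]
    - [[0, 0, -10], [0, 0, 0], 1]
    - [[0, 0, 0], [0, 0, 0], 1]
    - [[0, 0, 0], [0, 0, 0], 1]

```text
clock: 2.97
eef_pos: [0.5965, 0.1206, 0.237]
tool_rot: [-0.276, 0.961, 0.0, -0.001]
ft_force: [-0.7, -0.2, -0.3]
grip_width: 0.0851
grasp_force: 0.0
```

Request:
drive_tool:
  increments:
    - [[0, 0, 0], [0, 0, 0], 0.6]
    - [[0, 0, 0], [0, 0, 0], 0.4]
    - [[0, 0, 0], [0, 0, 0], 0.2]
    - [[0, 0, 0], [0, 0, 0], 0]
    - [[0, 0, 0], [0, 0, 0], 0]
    - [[0, 0, 0], [0, 0, 0], 0]
    - [[0, 0, 0], [0, 0, 0], 0]
    - [[0, 0, 0], [0, 0, 0], 0]

```text
clock: 3.63
eef_pos: [0.5977, 0.1202, 0.2381]
tool_rot: [-0.276, 0.961, 0.0, 0.0]
ft_force: [-0.8, -0.0, 2.0]
grip_width: 0.012
grasp_force: 62.6
```

Gripped with little side force. Next I press down 15 mm.

Request:
drive_tool:
  increments:
    - [[0, 0, -5], [0, 0, 0], 0]
    - [[0, 0, -5], [0, 0, 0], 0]
    - [[0, 0, -5], [0, 0, 0], 0]
    - [[0, 0, 0], [0, 0, 0], 0]
    - [[0, 0, 0], [0, 0, 0], 0]

```text
clock: 4.05
eef_pos: [0.598, 0.1204, 0.2243]
tool_rot: [-0.276, 0.961, -0.0, 0.002]
ft_force: [-1.6, -0.1, 8.6]
grip_width: 0.0118
grasp_force: 63.6
```

Request:
drive_tool:
  increments:
    - [[0, 0, -2], [0, 0, 0], 0]
    - [[0, 0, 0], [0, 0, -5], 0]
    - [[0, 0, 0], [0, 0, -6], 0]
    - [[0, 0, 0], [0, 0, -6], 0]
    - [[0, 0, 0], [0, 0, 0], 0]

```text
clock: 4.47
eef_pos: [0.5986, 0.1205, 0.223]
tool_rot: [-0.129, 0.992, 0.0, 0.002]
ft_force: [-0.3, -0.0, 9.6]
grip_width: 0.012
grasp_force: 63.7
```

```bash
python3 - <<'E'
from h import *
from scipy.spatial.transform import Rotation as R
o=get_obs(); m=R.from_quat(o["tool_rot"]).as_matrix(); print(o["eef_pos"],np.degrees(np.arctan2(m[1,1],m[0,1])),o["ft_force"],o["ft_torque"])
E
```

```text
[0.59862148 0.1204805  0.22304318] 104.80590063318164 [-0.32121698 -0.02185271  9.57345417] [ 0.08231873  0.34012962 -0.1129456 ]
```

It turns freely at low torque. About 44° remain.

Request:
drive_tool:
  increments:
    - [[0, 0, 0], [0, 0, -6], 0]
    - [[0, 0, 0], [0, 0, -6], 0]
    - [[0, 0, 0], [0, 0, -6], 0]
    - [[0, 0, 0], [0, 0, -6], 0]
    - [[0, 0, 0], [0, 0, -6], 0]
    - [[0, 0, 0], [0, 0, -6], 0]
    - [[0, 0, 0], [0, 0, -6], 0]
    - [[0, 0, 0], [0, 0, -2], 0]

```text
clock: 5.13
eef_pos: [0.599, 0.1212, 0.2232]
tool_rot: [0.252, 0.968, 0.002, 0.002]
ft_force: [0.3, 1.6, 9.1]
grip_width: 0.0121
grasp_force: 63.6
```

Request:
drive_tool:
  increments:
    - [[0, 0, 0], [0, 0, 0], 0]

```text
clock: 5.22
eef_pos: [0.5989, 0.1212, 0.2232]
tool_rot: [0.251, 0.968, 0.002, 0.002]
ft_force: [-0.5, 1.5, 10.6]
grip_width: 0.0126
grasp_force: 63.6
```

```bash
python3 - <<'E'
from h import *
from scipy.spatial.transform import Rotation as R
o=get_obs(); m=R.from_quat(o["tool_rot"]).as_matrix(); print(o["eef_pos"],np.degrees(np.arctan2(m[1,1],m[0,1])),o["ft_force"],o["ft_torque"])
c=camera("top"); cv2.imwrite("pics/t4.png",cv2.resize(c["image"][110:260,120:290,::-1],None,fx=3,fy=3))
E
```

```text
[0.59893245 0.12118196 0.22322362] 60.96938565877676 [-0.46346736  1.45198551 10.57183106] [0.36399518 0.13011505 0.01863816]
```

View pics/t4.png

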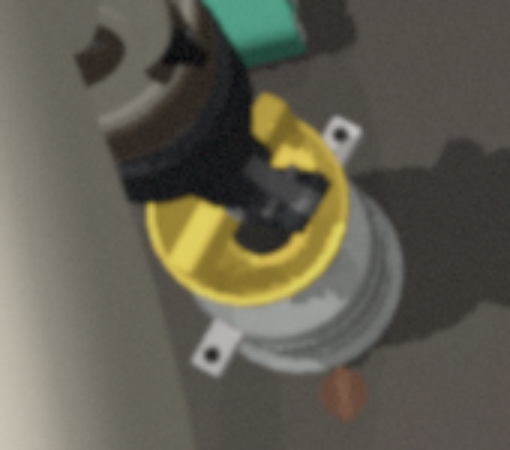

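The bar, from (185,265) to (270,105), now lines up with the ears at (212,352) and (340,135). I'll let it rise.

Request:
drive_tool:
  increments:
    - [[0, 0, 3], [0, 0, 0], 0]
    - [[0, 0, 3], [0, 0, 0], 0]
    - [[0, 0, 3], [0, 0, 0], 0]
    - [[0, 0, 0], [0, 0, 0], 0]
    - [[0, 0, 0], [0, 0, 0], 0]

```text
clock: 5.68
eef_pos: [0.5987, 0.121, 0.2315]
tool_rot: [0.25, 0.968, 0.002, 0.002]
ft_force: [0.2, 1.1, 7.3]
grip_width: 0.0123
grasp_force: 63.3
```

Request:
drive_tool:
  increments:
    - [[0, 0, 1.5], [0, 0, 0], 0]
    - [[0, 0, 0], [0, 0, 0], 0]
    - [[0, 0, 0], [0, 0, 0], 0]

```text
clock: 5.93
eef_pos: [0.5986, 0.121, 0.2325]
tool_rot: [0.25, 0.968, 0.001, 0.002]
ft_force: [0.7, 1.3, 5.9]
grip_width: 0.0118
grasp_force: 63.1
```

Request:
drive_tool:
  increments:
    - [[0, 0, 0], [0, 0, 0], 1]
    - [[0, 0, 0], [0, 0, 0], 1]
    - [[0, 0, 0], [0, 0, 0], 1]
    - [[0, 0, 0], [0, 0, 0], 1]
    - [[0, 0, 0], [0, 0, 0], 1]
    - [[0, 0, 0], [0, 0, 0], 1]
    - [[0, 0, 15], [0, 0, 0], 1]
    - [[0, 0, 20], [0, 0, 0], 1]

```text
clock: 6.6
eef_pos: [0.5961, 0.1198, 0.264]
tool_rot: [0.25, 0.968, -0.001, -0.002]
ft_force: [0.2, 0.5, 0.5]
grip_width: 0.0852
grasp_force: 0.0
```

Request:
drive_tool:
  increments:
    - [[0, 0, 25], [0, 0, 0], 1]
    - [[-25, 20, 20], [0, 0, 0], 1]
    - [[-30, 25, 0], [0, 0, 0], 1]
    - [[-30, 25, 0], [0, 0, 0], 1]
    - [[-30, 25, 0], [0, 0, 0], 1]
    - [[-30, 25, 0], [0, 0, 0], 1]
    - [[0, 0, 0], [0, 0, 0], 1]
    - [[0, 0, 0], [0, 0, 0], 1]

```text
clock: 7.27
eef_pos: [0.4512, 0.2414, 0.3117]
tool_rot: [0.248, 0.969, 0.0, 0.0]
ft_force: [0.3, -1.1, 0.8]
grip_width: 0.0855
grasp_force: 0.0
```

```bash
python3 - <<'E'
from h import *
c=camera("top"); s=camera("side")
x=np.array([.598,.120,.027]); z=.110
A=cv2.resize(c["image"][120:260,140:280,::-1],None,fx=4,fy=4); B=cv2.resize(s["image"][130:270,220:330,::-1],None,fx=4,fy=4)
def dr(im,c,o,P,col): cv2.polylines(im,[((proj(c,P)-o)*4).astype(np.int32)],False,col,1)
a=np.radians(-29.8);u=np.array([np.cos(a),np.sin(a),0]);v=np.array([-u[1],u[0],0])
for im,cc,o in((A,c,[140,120]),(B,s,[220,130])):
    for zz,col in((.110,(0,255,0)),(.115,(0,0,255))):
        dr(im,cc,o,[x+[0,0,zz+.128]+.046*k*u+.007*w*v for k,w in((1,1),(1,-1),(-1,-1),(-1,1),(1,1))],col)
B=np.vstack([B,np.zeros((0,B.shape[1],3),np.uint8)])[:560]; 
im=np.hstack([A,B]); cv2.imwrite("pics/e.png",cv2.resize(im,(800,int(im.shape[0]*800/im.shape[1]))))
print(get_obs()["ft_force"],get_obs()["eef_pos"])
E
```

```text
[0.30588491 0.79983323 0.37601634] [0.45288949 0.2400573  0.31117299]
```

View pics/e.png

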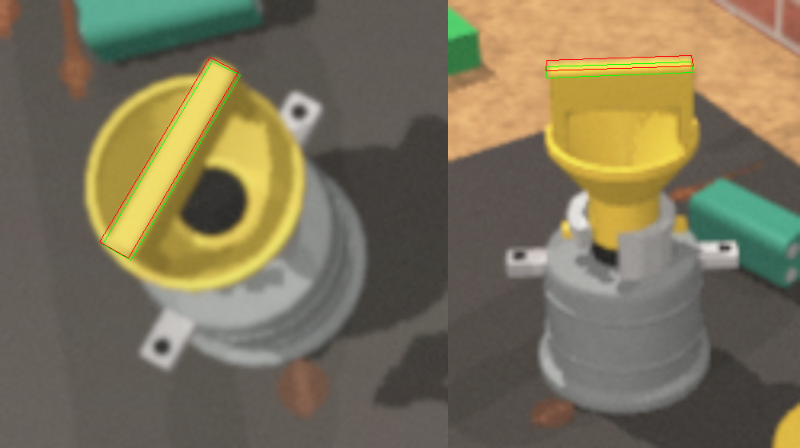

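The final view shows the bar lying on the ear line in both views, with its height fitting the 110 mm model and the gripper clear. Handing in.

```bash
python3 -c "
from workcell import *
print(job_done())"
```

```text
the job is handed in; nothing more can be done
None
```

I pressed the funnel down about 15 mm, turned it about 61° clockwise, let it spring up and released it, then handed the job in at about 7.5 s. The final pictures show its bar in line with the ears at about the locked height, the arm stayed clear of the capped canister, and the hand-in reported no verdict.

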